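# Tap a sample clamp's wedge home

## Robot

A 7-joint arm with a two-finger parallel gripper is mounted at the origin on the work surface. World frame = base frame: x ahead of the robot, y to its left, z up, the work surface at z = 0. Lengths are in m, angles in rad, forces in N, time in s.
With the tool pointing down it reaches from about 0.4 to 0.85 m from the base axis. Payload 4.5 kg.
Tool frame: the origin (TCP) lies on the mounting face of the last link; the fingertips stand 166 mm ahead of it and the grasp point (between the pads) lies 147 mm ahead of it; z points along the fingers, y is the direction in which the jaws open and shut (so a half turn about z gives the same grasp; the last joint's range is limited). The gripper opens to 88 mm and grips with 3 to 60 N. Pads are 18 mm wide; open, the fingers measure 123 mm over their backs; the gripper's body (75 mm by 187 mm) begins 45 mm behind the grasp point.
Start: joints at [1.265, 0.689, -0.195, 1.565, 0.157, 0.902, -0.215], TCP at [0.208, -0.589, 0.405] pointing down, gripper open.
Joint ranges: [-3.01, 3.01], [-0.46, 2.08], [-1.47, 1.51], [0.13, 2.56], [-1, 4.14], [0.04, 2.09], [-2.66, 2.66]. Speed limits (rad/s): [2.57, 2.57, 3.14, 3.14, 3.14, 3.14, 3.14].

## Interface

Orientations are given as a unit quaternion [w, x, y, z].
In Python, from plant import readout, cams, workorder gives the robot as it stands.
- The arm moves only by the tool apply_moves, never from a script. Its argument "motion" is a list of rows, each an object with "dp": the shift along the tool's x, y, z in mm, a list of three; "twist": the turn about the tool's z in degrees. In form: [{"dp": [dx, dy, dz], "twist": twist}, ...]. A call has 1 to 20 rows; each row shifts and turns the commanded pose from where the row before left it, along the tool's axes as they then stand; what a row does not reach is not made up. A row lasts 1/8 s, in which the tool goes at most 62.5 mm and 10.7 degrees, less where a joint would pass 70% of its speed; a pose out of reach is approached as far as the arm can. A call is refused whole if a number of a shift passes 62.5 or a number of a turn 10.7, either way. A call with a gripper value outside its range is refused whole. "claw" is the closure in counts, from 0 (fully open) to 255 (shut), set as the call begins (left out, the last holds). The fingers move at their own pace and stop on an object; the grip force is fixed at half the most. Time passes only in rows, so rows that do not move let the fingers close. It gives the time, the measured TCP pose, the force and the opening at its end, in the units of the state.
- readout.get_obs(): the state, without advancing time (a new reading comes with each control period).
- cams.get_image(name): name is "side" or "top"; returns a dict with "image" (480x640x3 uint8, red, green, blue), "fx", "fy", "cx", "cy" (pixels), "world_to_cam" (4x4, takes a point from world to camera coordinates). Camera axes: x right, y down, z forward; pixel columns grow to the right and rows downward; lengths in m; the calibration is good to about 2 mm. A picture is of the moment at which its call begins. There is no depth.
- workorder.finish_job(): hands the job in, once; it reports no verdict.
The state is a dict: "clock": time; "joint_pos": joint angles; "dq": joint speeds; "joint_torque": joint torques, N m; "tcp_pos": TCP position; "eef_rot": TCP orientation; "ft_force": force on the tool from outside, world axes, zero at the start; "moment": the same for the moment, N m; "gripper_width": finger opening in m.
Only numpy, scipy, OpenCV 4.12 (cv2) and the standard library are available. Lean on these libraries where they do the work, as an engineer would, in place of code of your own. Each camera call takes 0.05 s, during which the arm holds its last target.

## Task

Take the mallet off the rubber mat and, with it, gently tap the wooden wedge into the bench clamp until it stops advancing and holds the stone sample tight; the stone is brittle, so do not go on driving once the wedge is tight. Then lay the mallet flat back on the mat. Do not touch the wedge or the stone with the gripper, and leave the jar, the dish and the beaker alone.

Things in the scene. Friction and masses are not known exactly. Their poses are not given: they have to be found in the camera images.
- clamp: Low fixed bench clamp. Origin: mouth of its wedge channel, at bench level; +y: driving direction of the wedge, +x: across, from wedge to stone. Floor plate 10 mm thick, x -55 to 110, y 0 to 104 mm, with a tongue (x -43 to 9 mm) under the wedge out to y -102 mm. Grey blocks, tops 44 mm above the bench: a fence slanted 1 in 8 at -x of the channel, a stop behind the stone, an end block.
- wedge_butt (a point): Centre of the butt (vertical thick end, 34 mm wide, 36 mm high), 28 mm above the bench, of the loose wooden wedge lying on the clamp's floor, tip in the channel. Axes as the clamp's: strike it towards +y. In the clamp's frame the butt starts at y -126 to -110 mm and becomes tight anywhere from y -98 to -28 mm, which cannot be told beforehand.
- wedge: The waxed wedge: 150 mm long, 34 mm thick at butt, 15 mm at tip, 36 mm high, 0.12 kg; origin under its middle, 75 mm ahead of the butt. Loose, it slides with 1 to 5 N. Tight, it keeps a squeeze of 0.7 to 1.4 times the push and gains under 1 mm per 10 N. Slow taps (0.03 m/s; 0.08 cracks the stone) each ended at 10 to 14 N gain 3 mm or more while loose: repeat until one gains under 1 mm.
- sample_mid (a point): Centre of the stone sample, a polished block 50 mm (x) by 70 mm (y) by 40 mm high, lying loose with a few mm of play on the clamp's floor between the wedge and the stop, which is bolted at another distance each time (8 mm range).
- sample: The stone sample; origin under its middle, about 0.4 kg. A lasting squeeze of over 6 N from the wedge counts as tight; the stone cracks at 25 N.
- mallet_grip (a point): Grip point of the mallet lying on the mat, on the handle's middle line near the balance, 16 mm above what it lies on. x: along the handle to the head, y: along the head, z up. Handle here 26 mm wide (y), 24 mm high, running 128 mm back (-x) to a 32 mm knob. Head: cylinder 32 mm thick, 80 mm long along y, axis 45 mm ahead (+x), a flat face at either end. 0.28 kg.
- mallet_face (a point): Centre of the mallet's +y striking face: 45 mm (x) and 40 mm (y) from the grip point, same height; it looks along the mallet's +y.
- mallet: The mallet; origin 16 mm below the grip point, at its underside.
- mat: Dark grey rubber mat, fixed, 280 mm (x) by 220 mm (y), 4 mm thick; origin under its centre.
- jar: Amber jar, 56 mm thick and about 75 mm tall, loose; leave it. Origin under its middle.
- dish: Flat lidded dish, 90 mm across and 15 mm tall, loose; leave it. Origin under its middle.
- beaker: Open glass beaker, 68 mm across and 85 mm tall, loose; leave it. Origin under its middle.
Not all that is in view belongs to the job. Leave any blue or green look-alike of the sample alone. There is more than one size of the mallet; the job needs the smaller.

How it is judged:
On the way, in this order (a step that is already met when the one before it is completed fails the run):
1. the mallet is lifted off the mat (height (world z) of mallet above 0.01 m), for 0.1 s.
2. the mallet has driven the wedge until it squeezes the stone with more than 6 N (contact force between wedge and sample above 6 N), for 0.2 s.
At the end, for the whole second after the job is handed in: The wedge squeezes the stone with over 6 N by itself, both upright (0.1 rad) and at rest; the mallet lies flat (0.15 rad) and at rest on the mat, its grip point -60 to 80 mm along the mat's x and within 80 mm across from the mat's centre, under 26 mm above the bench (contact force between wedge and sample above 6 N and x of mallet_grip in the frame of mat between -0.06 and 0.08 m and y of mallet_grip in the frame of mat between -0.08 and 0.08 m and height (world z) of mallet_grip below 0.026 m and angle between mallet's own z axis and vertical below 0.15 rad and linear speed of mallet below 0.02 m/s and linear speed of wedge below 0.01 m/s and angle between each of sample, wedge's own z axis and vertical below 0.1 rad); the robot touches nothing.
It fails at once if the stone is squeezed with more than 25 N by the wedge and cracks (contact force between wedge and sample above 25 N).
It fails at once if the robot itself touches the wedge or the stone (contact force between any of the arm, the fingers and wedge above 0.3 N or contact force between any of the arm, the fingers and sample above 0.3 N).
It fails at once if the jar, the dish or the beaker is moved by more than 10 mm (distance of any of jar, dish, beaker from where it was at the start of the episode above 0.01 m).
It also fails if it takes over 61 s, if anything falls off the work surface, if the arm or the gripper's body presses on something with over 40 N, if the wrist force passes 120 N, or if a joint passes its speed limit or range.

## Working session

There is one attempt and no reset: what is moved stays moved. The work goes in short steps, Python scripts to look and compute and a tool call to move; the robot and the scene stay as the last step left them, time stands still between calls to the robot, and variables do not carry over. Pictures are saved under pics/ and viewed, and the job is handed in when it is done.

Besides the shell and the picture viewer there is one more tool, called by a JSON object that holds its "api" and its "payload", one argument or row to a line. apply_moves: Moves the arm, as the interface text tells. Its arguments: {"type":"object","properties":{"motion":{"type":"array","items":{"type":"object","properties":{"dp":{"type":"array","items":{"type":"number"}},"twist":{"type":"number"}}}},"claw":{"type":"number"}},"required":["motion"]}

```bash
mkdir -p pics; ls; python3 - <<'E'
from plant import readout,cams
import cv2,json
o=readout.get_obs();print({k:(v if isinstance(v,float) else [round(float(x),3) for x in v]) if hasattr(v,'__len__') else v for k,v in o.items()})
for n in("top","side"):
    d=cams.get_image(n);cv2.imwrite(f"pics/{n}0.png",d["image"][:,:,::-1]);print(n,d["fx"],d["fy"],d["cx"],d["cy"]);print(d["world_to_cam"])
E
```

```text
pics
{'clock': 0.0, 'joint_pos': [1.265, 0.69, -0.195, 1.566, 0.157, 0.902, -0.215], 'dq': [-0.001, 0.001, -0.001, -0.002, 0.002, 0.002, 0.0], 'joint_torque': [-0.002, -52.756, -1.267, -15.343, -0.053, 0.007, 0.0], 'tcp_pos': [0.208, -0.589, 0.404], 'eef_rot': [-0.001, 0.986, 0.169, -0.0], 'ft_force': [0.705, 0.004, 0.7], 'moment': [-0.004, 0.054, -0.014], 'gripper_width': 0.08778897903281556}
top 601.540946898973 601.540946898973 315.65441781596803 249.14107552533247
[[-0.02634597 -0.99963697 -0.00564027 -0.04006779]
 [-0.99199853  0.02684071 -0.12336326  0.58564159]
 [ 0.12346987  0.00234501 -0.99234555  1.6945336 ]
 [ 0.          0.          0.          1.        ]]
side 584.956550090742 584.956550090742 327.6014687519944 234.91291322848804
[[-0.93486421 -0.35478408 -0.01253671  0.54449669]
 [-0.18744148  0.52328707 -0.83128595  0.17379876]
 [ 0.30148731 -0.77478958 -0.55570361  1.62997116]
 [ 0.          0.          0.          1.        ]]
```

View pics/top0.png

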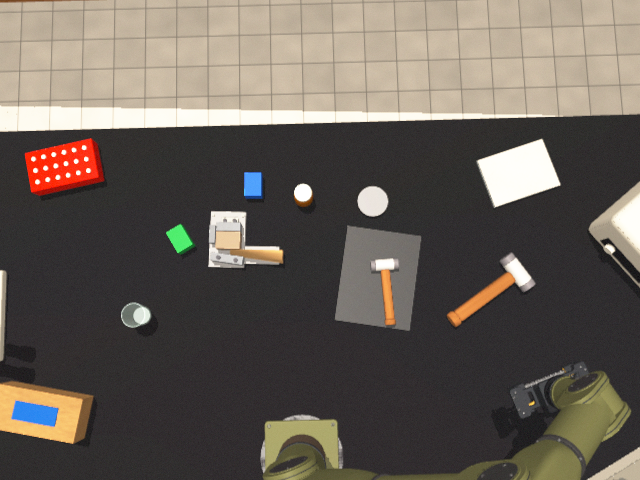

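View pics/side0.png

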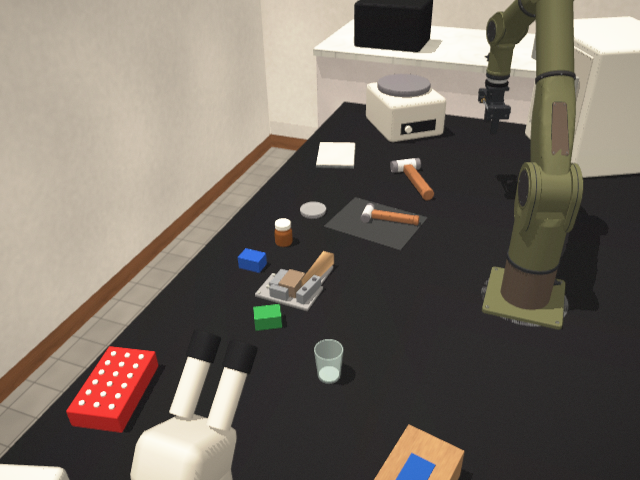

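The top view shows the mat around (378,278) with the small mallet's head at (385,265). The clamp is around (228,240), and the wedge butt at about (283,256) is to be driven left, which is world +y. The dish is at (373,201), the jar at (303,195) and the beaker at (136,315). I'll enlarge crops next.

```bash
python3 - <<'E'
import cv2
t=cv2.imread("pics/top0.png");s=cv2.imread("pics/side0.png")
def crop(im,x0,y0,w,h,k,n):
    c=cv2.resize(im[y0:y0+h,x0:x0+w],None,fx=k,fy=k,interpolation=cv2.INTER_CUBIC)
    for i in range(0,w,10): cv2.line(c,(i*k,0),(i*k,6 if i%50 else 14),(0,255,255),1); cv2.putText(c,str(x0+i),(i*k,24),0,.35,(0,255,255),1) if i%20==0 else 0
    for i in range(0,h,10): cv2.line(c,(0,i*k),(6,i*k),(0,255,255),1); cv2.putText(c,str(y0+i),(8,i*k+4),0,.35,(0,255,255),1) if i%10==0 else 0
    cv2.imwrite(n,c)
crop(t,200,205,100,72,8,"pics/c1.png")
crop(t,330,220,100,75+40,5,"pics/c2.png")
crop(s,250,240,100,74,8,"pics/c3.png")
crop(s,320,190,114,60,7,"pics/c4.png")
E
```

```text
(no output)
```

View pics/c1.png

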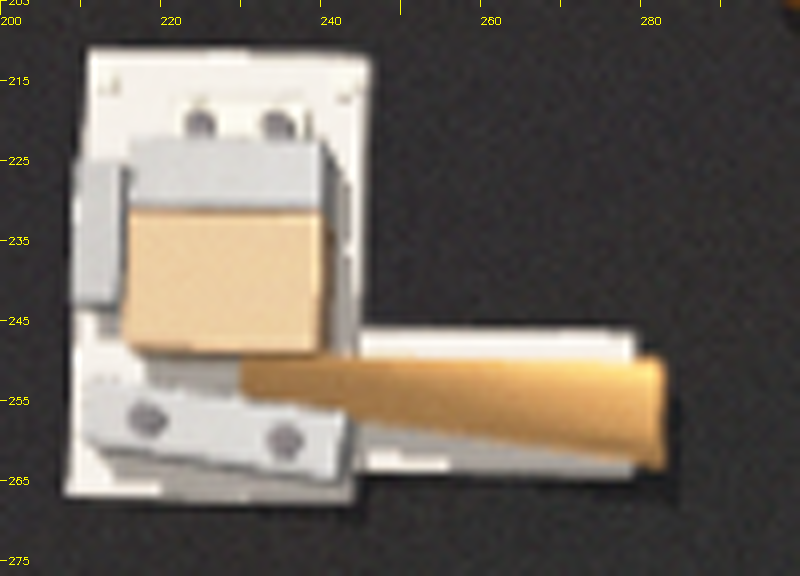

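View pics/c2.png

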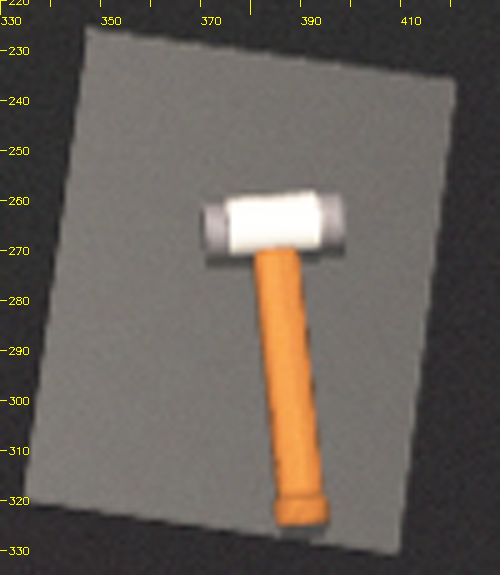

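View pics/c3.png

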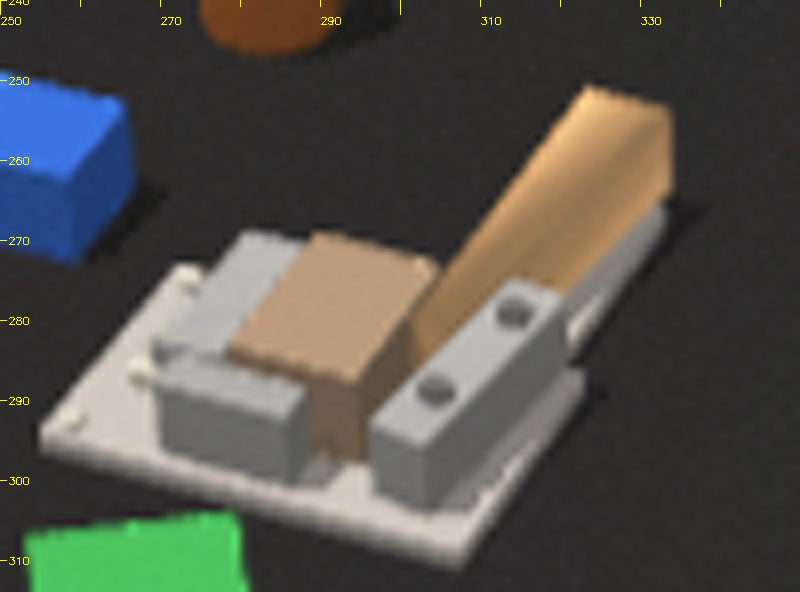

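View pics/c4.png

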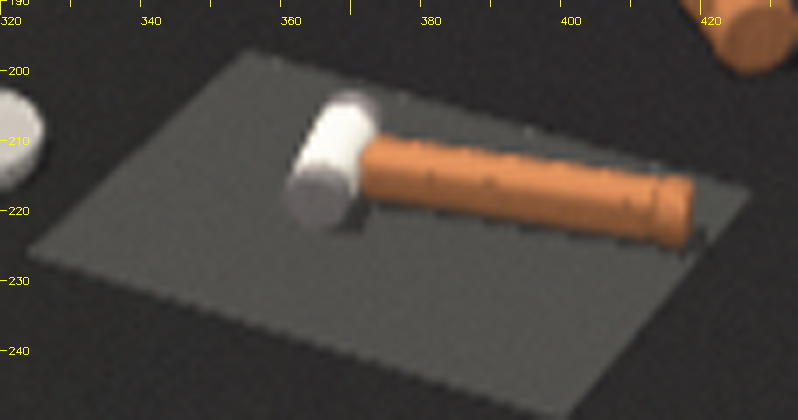

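```bash
cat > h.py <<'E'
import numpy as np, json, os
from plant import readout,cams
import cv2
def cal(n):
    f=f"cal_{n}.json"
    if not os.path.exists(f):
        d=cams.get_image(n);json.dump({k:(np.array(d[k]).tolist()) for k in("fx","fy","cx","cy","world_to_cam")},open(f,"w"))
    return json.load(open(f))
def p2w(n,u,v,z):
    c=cal(n);T=np.array(c["world_to_cam"]);R,t=T[:3,:3],T[:3,3]
    d=R.T@np.array([(u-c["cx"])/c["fx"],(v-c["cy"])/c["fy"],1]);o=-R.T@t
    return o+d*(z-o[2])/d[2]
def w2p(n,P):
    c=cal(n);T=np.array(c["world_to_cam"]);q=T[:3,:3]@np.array(P)+T[:3,3]
    return np.array([c["fx"]*q[0]/q[2]+c["cx"],c["fy"]*q[1]/q[2]+c["cy"]])
def crop(n,im,x0,y0,w,h,k,name):
    c=cv2.resize(im[y0:y0+h,x0:x0+w,::-1],None,fx=k,fy=k,interpolation=cv2.INTER_CUBIC)
    for i in range(0,w,10):
        cv2.line(c,(i*k,0),(i*k,8),(0,255,255),1)
        if i%20==0: cv2.putText(c,str(x0+i),(i*k,20),0,.35,(0,255,255),1)
    for i in range(0,h,10):
        cv2.line(c,(0,i*k),(8,i*k),(0,255,255),1);cv2.putText(c,str(y0+i),(10,i*k+4),0,.35,(0,255,255),1)
    cv2.imwrite(name,c)
E
python3 - <<'E'
from h import *
np.set_printoptions(precision=4,suppress=True)
def show(l,n,pts,z):
    for p in pts: print(l,n,p,p2w(n,*p,z)[:2])
show("plate","top",[(210.9,211.2),(246.4,212.1),(244.1,267.7),(208.2,266.7)],.01)
show("tongue","top",[(279.4,246.6),(279.1,264.6)],.01)
show("butt","top",[(283.1,250.0),(283.0,263.5)],.046)
show("mat","top",[(347,225.5),(421,236),(409.8,330.5),(335,320)],.004)
show("head","top",[(370.6,265.8),(399,264)],.022)
show("handle","top",[(385.4,270),(390.4,324.6)],.032)
# side
show("plateS","side",[(255,293.5),(307.5,310),(322.8,287)],.01)
show("buttS","side",[(324,251),(333.7,253.5)],.046)
show("matS","side",[(354,197),(426.5,217.5),(400.5,249.5),(324,226)],.004)
show("handS","side",[(372.8,213),(418,220)],.02)
show("jar","top",[(303,193)],.075);show("dish","top",[(373,201)],.015);show("beak","top",[(136,315)],.04)
E
```

```text
plate top (210.9, 211.2) [0.7086 0.25  ]
plate top (246.4, 212.1) [0.703  0.1454]
plate top (244.1, 267.7) [0.5388 0.1541]
plate top (208.2, 266.7) [0.5446 0.2587]
tongue top (279.4, 246.6) [0.598  0.0501]
tongue top (279.1, 264.6) [0.5451 0.052 ]
butt top (283.1, 250.0) [0.5832 0.0375]
butt top (283.0, 263.5) [0.5444 0.0385]
mat top (347, 225.5) [ 0.656  -0.1497]
mat top (421, 236) [ 0.6189 -0.3658]
mat top (409.8, 330.5) [ 0.345  -0.3204]
mat top (335, 320) [ 0.3807 -0.106 ]
head top (370.6, 265.8) [ 0.5333 -0.2131]
head top (399, 264) [ 0.5364 -0.2953]
handle top (385.4, 270) [ 0.5192 -0.2542]
handle top (390.4, 324.6) [ 0.3634 -0.262 ]
plateS side (255, 293.5) [0.7052 0.2508]
plateS side (307.5, 310) [0.5398 0.2651]
plateS side (322.8, 287) [0.5366 0.1589]
buttS side (324, 251) [0.5782 0.0399]
buttS side (333.7, 253.5) [0.5465 0.0421]
matS side (354, 197) [ 0.6192 -0.3636]
matS side (426.5, 217.5) [ 0.3446 -0.3147]
matS side (400.5, 249.5) [ 0.3787 -0.1033]
matS side (324, 226) [ 0.6516 -0.1488]
handS side (372.8, 213) [ 0.5165 -0.2566]
handS side (418, 220) [ 0.363  -0.2645]
jar top (303, 193) [ 0.7414 -0.024 ]
dish top (373, 201) [ 0.725  -0.2279]
beak top (136, 315) [0.4095 0.4587]
```

{"api": "apply_moves", "payload": {
  "motion": [
    {"dp": [0,0,0],"twist": 8.35},
    {"dp": [0,0,0],"twist": 8.35},
    {"dp": [15,-16,5],"twist": 0},
    {"dp": [30,-32,15],"twist": 0},
    {"dp": [33,-35,17],"twist": 0},
    {"dp": [33,-35,17],"twist": 0},
    {"dp": [33,-35,17],"twist": 0},
    {"dp": [33,-35,17],"twist": 0},
    {"dp": [33,-35,17],"twist": 0},
    {"dp": [33,-35,17],"twist": 0},
    {"dp": [30,-32,15],"twist": 0},
    {"dp": [15,-18,8],"twist": 0},
    {"dp": [10,-8,4],"twist": 0},
    {"dp": [0,0,0],"twist": 0}
  ],
  "claw": 60
}}

```text
clock: 1.95
tcp_pos: [0.4911, -0.2591, 0.2556]
eef_rot: [0.0, 1.0, 0.025, 0.0]
ft_force: [0.3, -0.2, 0.3]
gripper_width: 0.0675
```

```bash
python3 - <<'E'
from h import *
for n in("side","top"):
    im=cams.get_image(n)["image"]
    if n=="side": crop(n,im,320,130,130,110,6,"pics/s1.png")
    else: crop(n,im,320,210,130,130,6*4//5,"pics/t1.png")
print(w2p("side",[.490,-.2565,.032]),w2p("side",[.4911,-.2591,.2556-.166]))
E
```

```text
[380.46724126 211.35761702] [381.02907369 196.00028938]
```

View pics/s1.png

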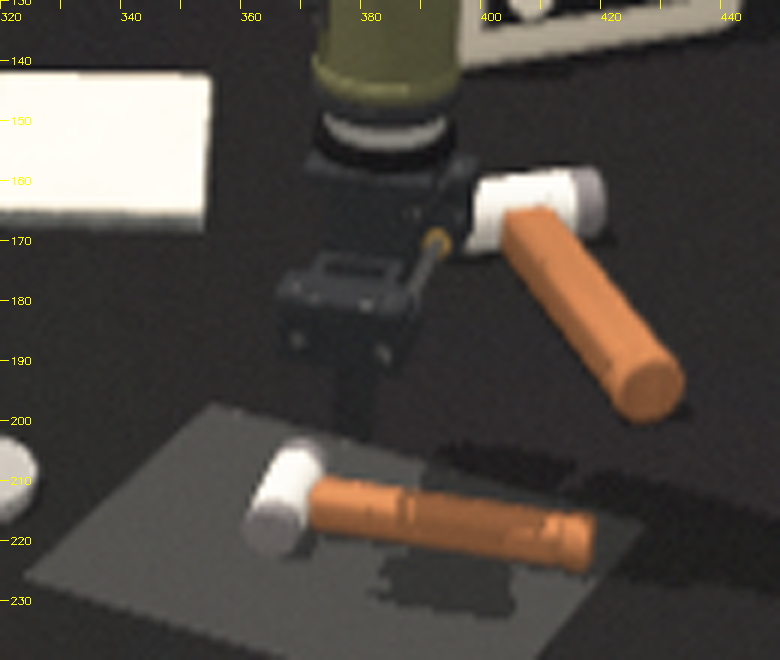

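View pics/t1.png

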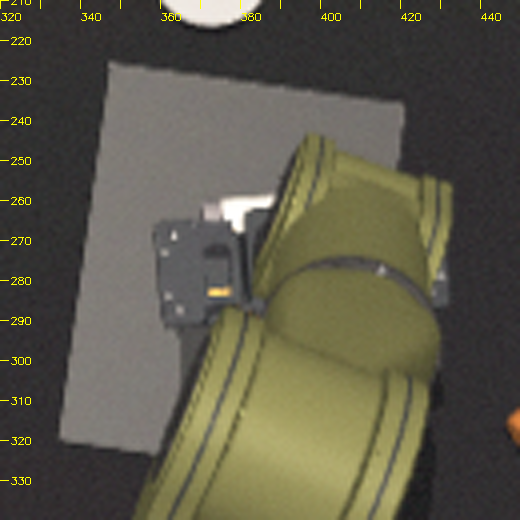

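The side view shows the finger at about (378,196), directly above the handle, with the grip band at (387,213). I'll go down and grip.

{"api": "apply_moves", "payload": {
  "motion": [
    {"dp": [-1,-2.6,15],"twist": 0},
    {"dp": [0,0,25],"twist": 0},
    {"dp": [0,0,22],"twist": 0},
    {"dp": [0,0,12],"twist": 0},
    {"dp": [0,0,6.5],"twist": 0},
    {"dp": [0,0,0],"twist": 0}
  ]
}}

```text
clock: 2.8
tcp_pos: [0.4895, -0.2568, 0.1751]
eef_rot: [0.0, 1.0, 0.024, -0.0]
ft_force: [0.2, -0.3, 1.0]
gripper_width: 0.0675
```

{"api": "apply_moves", "payload": {
  "motion": [
    {"dp": [0,0,0]},
    {"dp": [0,0,0]},
    {"dp": [0,0,0]},
    {"dp": [0,0,0]},
    {"dp": [0,0,0]}
  ],
  "claw": 255
}}

```text
invalid input
```

{"api": "apply_moves", "payload": {
  "motion": [
    {"dp": [0,0,0],"twist": 0},
    {"dp": [0,0,0],"twist": 0},
    {"dp": [0,0,0],"twist": 0},
    {"dp": [0,0,0],"twist": 0},
    {"dp": [0,0,0],"twist": 0}
  ],
  "claw": 255
}}

```text
clock: 3.42
tcp_pos: [0.4896, -0.2562, 0.1754]
eef_rot: [-0.0, 1.0, 0.025, -0.0]
ft_force: [-1.4, 1.4, 2.3]
gripper_width: 0.0257
```

{"api": "apply_moves", "payload": {
  "motion": [
    {"dp": [0,0,-5],"twist": 0},
    {"dp": [0,0,-12],"twist": 0},
    {"dp": [0,0,-15],"twist": 0},
    {"dp": [0,0,-12],"twist": 0},
    {"dp": [0,0,-5],"twist": 0},
    {"dp": [0,0,0],"twist": 2.95},
    {"dp": [0,0,0],"twist": 2.9}
  ]
}}

```text
clock: 4.3
tcp_pos: [0.4895, -0.2566, 0.224]
eef_rot: [-0.0, 1.0, -0.029, -0.0]
ft_force: [0.5, -0.3, -2.3]
gripper_width: 0.0255
```

{"api": "apply_moves", "payload": {
  "motion": [
    {"dp": [1,-9,0],"twist": 0},
    {"dp": [1.8,-20,0],"twist": 0},
    {"dp": [2,-31,0],"twist": 0},
    {"dp": [2,-36,0],"twist": 0},
    {"dp": [2,-36,0],"twist": 0},
    {"dp": [2,-36,0],"twist": 0},
    {"dp": [2,-31,0],"twist": 0},
    {"dp": [1,-19,0],"twist": 0},
    {"dp": [1,-10.8,0],"twist": 0},
    {"dp": [0,0,0],"twist": 0}
  ]
}}

```text
clock: 5.55
tcp_pos: [0.5167, -0.0282, 0.2241]
eef_rot: [-0.0, 1.0, -0.026, -0.0]
ft_force: [-0.4, -0.3, -2.3]
gripper_width: 0.0257
```

```bash
python3 - <<'E'
from h import *
for n in("side","top"):
    im=cams.get_image(n)["image"]
    if n=="side": crop(n,im,250,170,130,130,4,"pics/s2.png")
    else: crop(n,im,200,200,150,110,5,"pics/t2.png")
o=readout.get_obs();print(o["tcp_pos"],o["eef_rot"],o["ft_force"])
E
```

```text
[ 0.51651411 -0.02992567  0.22415827] [ 4.81332441e-04  9.99623343e-01 -2.74395343e-02 -1.09044749e-04] [-0.16993792 -0.21257551 -2.26848582]
```

View pics/s2.png

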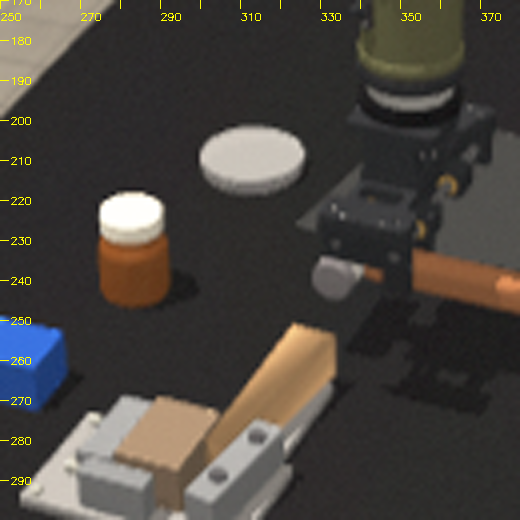

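View pics/t2.png

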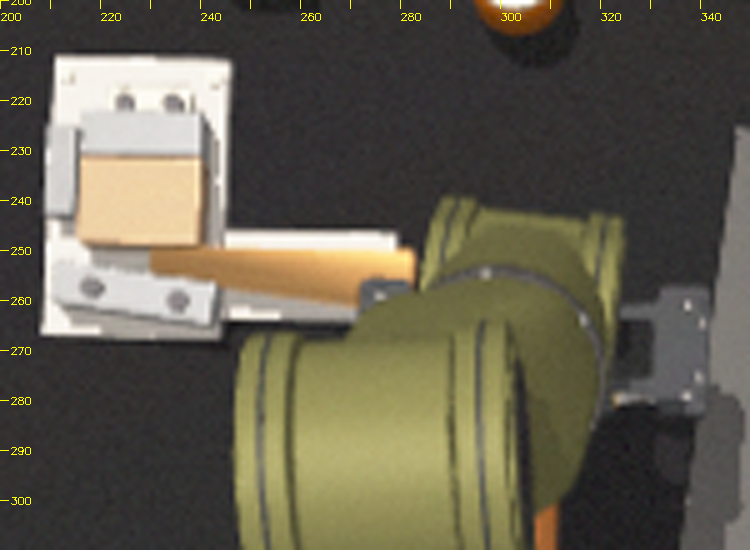

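```bash
python3 - <<'E'
from h import *
print(w2p("side",[.5635,.0085,.0687]),w2p("side",[.50,-.07,.06]))
print([readout.get_obs()["tcp_pos"] for _ in range(3)])
im=cams.get_image("side")["image"];crop("side",im,310,200,110,80,7,"pics/s3.png")
E
```

```text
[332.20879563 240.08360549] [360.4425529  232.82543352]
[array([ 0.51651411, -0.02992567,  0.22415827]), array([ 0.51651411, -0.02992567,  0.22415827]), array([ 0.51651411, -0.02992567,  0.22415827])]
```

View pics/s3.png

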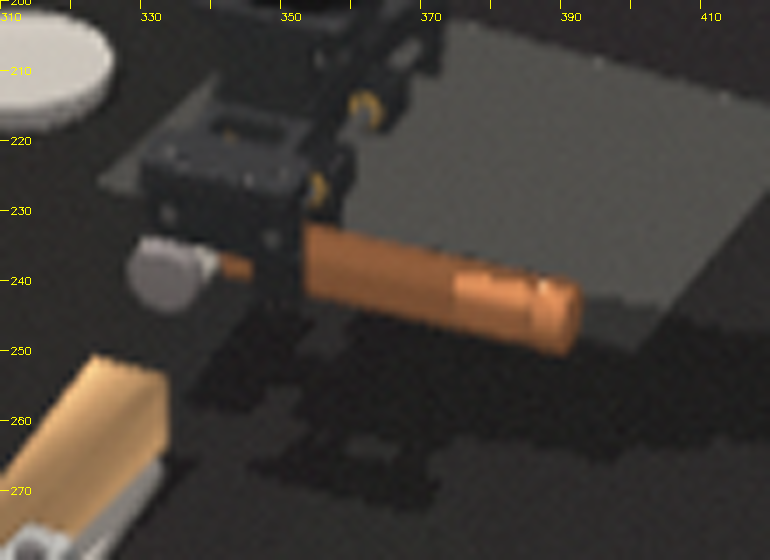

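The face centre is at (333,239) and my prediction was (332,240), so the geometry agrees. I'll go down to strike height, with the face centre about 4 mm above the butt centre so the head clears the tongue.

{"api": "apply_moves", "payload": {
  "motion": [
    {"dp": [0,0,6],"twist": 0},
    {"dp": [0,0,12],"twist": 0},
    {"dp": [0,0,12],"twist": 0},
    {"dp": [0,0,6],"twist": 0},
    {"dp": [0,-2,1],"twist": 0},
    {"dp": [0,-3.5,0],"twist": 0},
    {"dp": [0,-3.5,0],"twist": 0},
    {"dp": [0,-3.5,0],"twist": 0},
    {"dp": [0,-3,0],"twist": 0}
  ]
}}

```text
clock: 6.82
tcp_pos: [0.5176, -0.0132, 0.1874]
eef_rot: [-0.0, 1.0, -0.027, 0.0]
ft_force: [-1.1, 0.0, -2.3]
gripper_width: 0.0257
```

```bash
python3 - <<'E'
from h import *
for n in("side",):
    im=cams.get_image(n)["image"]
    crop(n,im,260,210,110,80,7,"pics/s4.png")
o=readout.get_obs();print(o["tcp_pos"],o["ft_force"],o["moment"])
E
```

```text
[ 0.51759868 -0.01269849  0.18732111] [ 0.26297065 -0.21310634 -2.61890759] [0.06134631 0.02446776 0.01821354]
```

View pics/s4.png

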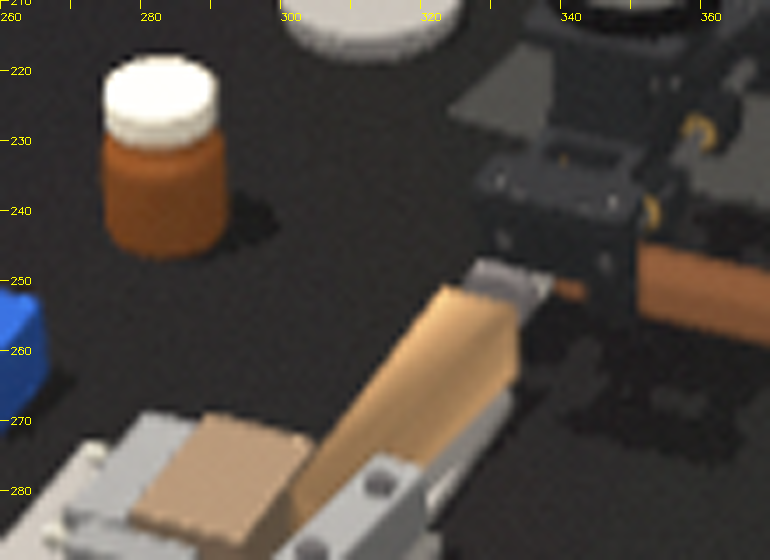

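{"api": "apply_moves", "payload": {
  "motion": [
    {"dp": [0,-2,0],"twist": 0},
    {"dp": [0,-3,0],"twist": 0},
    {"dp": [0,-3,0],"twist": 0},
    {"dp": [0,-3,0],"twist": 0}
  ]
}}

```text
clock: 7.38
tcp_pos: [0.5181, -0.0023, 0.1872]
eef_rot: [0.0, 1.0, -0.027, 0.0]
ft_force: [-0.3, 0.7, -2.1]
gripper_width: 0.0259
```

{"api": "apply_moves", "payload": {
  "motion": [
    {"dp": [0,-3,0],"twist": 0},
    {"dp": [0,-3,0],"twist": 0}
  ]
}}

```text
clock: 7.62
tcp_pos: [0.5184, 0.0037, 0.1872]
eef_rot: [0.0, 1.0, -0.027, -0.0]
ft_force: [0.1, -0.2, -3.6]
gripper_width: 0.0257
```

{"api": "apply_moves", "payload": {
  "motion": [
    {"dp": [0,-3,0],"twist": 0},
    {"dp": [0,-3,0],"twist": 0}
  ]
}}

```text
clock: 7.88
tcp_pos: [0.5187, 0.0094, 0.1872]
eef_rot: [0.0, 1.0, -0.027, 0.0]
ft_force: [-0.2, -0.9, -3.1]
gripper_width: 0.0254
```

{"api": "apply_moves", "payload": {
  "motion": [
    {"dp": [0,-2.5,0],"twist": 0},
    {"dp": [0,-2.5,0],"twist": 0}
  ]
}}

```text
clock: 8.12
tcp_pos: [0.519, 0.0145, 0.1872]
eef_rot: [0.0, 1.0, -0.027, 0.0]
ft_force: [0.1, -2.3, -1.8]
gripper_width: 0.0257
```

{"api": "apply_moves", "payload": {
  "motion": [
    {"dp": [0,-2,0],"twist": 0}
  ]
}}

```text
clock: 8.25
tcp_pos: [0.5193, 0.0157, 0.1872]
eef_rot: [0.001, 1.0, -0.028, 0.0]
ft_force: [0.3, -3.5, -2.7]
gripper_width: 0.0258
```

{"api": "apply_moves", "payload": {
  "motion": [
    {"dp": [0,-2,0],"twist": 0}
  ]
}}

```text
clock: 8.38
tcp_pos: [0.5193, 0.0175, 0.1873]
eef_rot: [0.001, 1.0, -0.028, 0.0]
ft_force: [0.4, -3.4, -3.0]
gripper_width: 0.0255
```

{"api": "apply_moves", "payload": {
  "motion": [
    {"dp": [0,-2,0],"twist": 0}
  ]
}}

```text
clock: 8.5
tcp_pos: [0.5194, 0.0198, 0.1872]
eef_rot: [0.0, 1.0, -0.027, 0.0]
ft_force: [0.7, -4.6, -3.3]
gripper_width: 0.0256
```

{"api": "apply_moves", "payload": {
  "motion": [
    {"dp": [0,-2,0],"twist": 0}
  ]
}}

```text
clock: 8.62
tcp_pos: [0.5195, 0.0222, 0.1872]
eef_rot: [0.0, 1.0, -0.027, 0.0]
ft_force: [0.5, -3.3, -1.9]
gripper_width: 0.0258
```

```bash
python3 - <<'E'
from h import *
im=cams.get_image("side")["image"];crop("side",im,260,220,110,80,7,"pics/s5.png")
im=cams.get_image("top")["image"];crop("top",im,200,205,100,72,8,"pics/t5.png")
o=readout.get_obs();print(o["tcp_pos"],o["ft_force"])
E
```

```text
[0.51954137 0.0225901  0.1872205 ] [ 0.82467037 -3.47909441 -1.7866111 ]
```

View pics/s5.png

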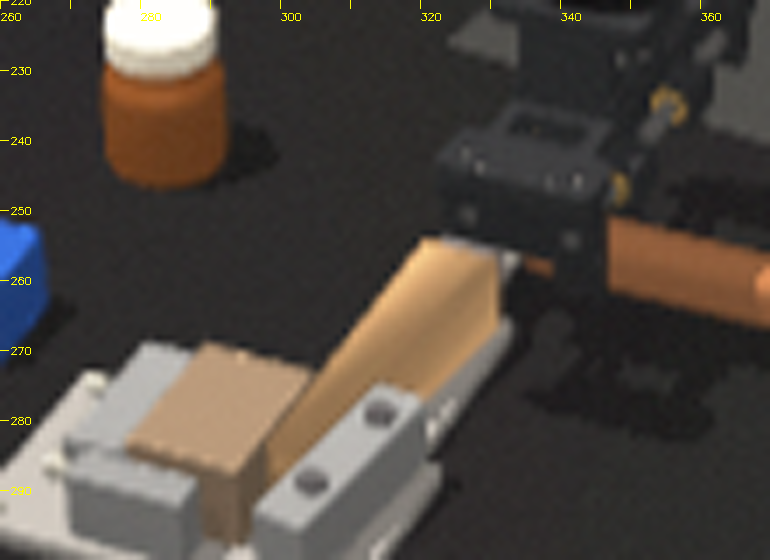

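View pics/t5.png

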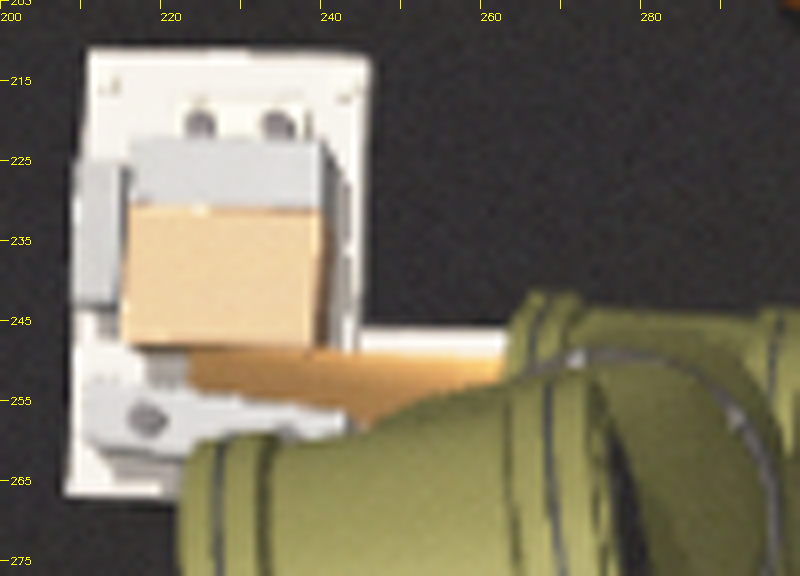

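The wedge tip moved from x=230 to x=223.5 px, about 19 mm, and the push is still only 3 to 4 N, so it is still loose. I'll continue in single 2 mm rows.

{"api": "apply_moves", "payload": {
  "motion": [
    {"dp": [0.2,-2,0],"twist": 0}
  ]
}}

```text
clock: 8.85
tcp_pos: [0.5198, 0.0242, 0.1872]
eef_rot: [0.0, 1.0, -0.027, 0.0]
ft_force: [0.6, -4.5, -2.9]
gripper_width: 0.0258
```

{"api": "apply_moves", "payload": {
  "motion": [
    {"dp": [0.2,-2,0],"twist": 0}
  ]
}}

```text
clock: 8.98
tcp_pos: [0.5201, 0.0263, 0.1872]
eef_rot: [0.0, 1.0, -0.027, 0.0]
ft_force: [1.1, -4.8, -2.5]
gripper_width: 0.0253
```

{"api": "apply_moves", "payload": {
  "motion": [
    {"dp": [0.2,-2,0],"twist": 0}
  ]
}}

```text
clock: 9.1
tcp_pos: [0.5204, 0.0279, 0.1872]
eef_rot: [0.0, 1.0, -0.027, 0.0]
ft_force: [0.4, -6.4, -1.7]
gripper_width: 0.026
```

{"api": "apply_moves", "payload": {
  "motion": [
    {"dp": [0.2,-2,0],"twist": 0}
  ]
}}

```text
clock: 9.22
tcp_pos: [0.5208, 0.0294, 0.1873]
eef_rot: [0.001, 1.0, -0.028, 0.0]
ft_force: [2.0, -7.0, -3.0]
gripper_width: 0.026
```

{"api": "apply_moves", "payload": {
  "motion": [
    {"dp": [0.1,-1.5,0],"twist": 0}
  ]
}}

```text
clock: 9.35
tcp_pos: [0.521, 0.0306, 0.1873]
eef_rot: [0.001, 1.0, -0.028, 0.0]
ft_force: [1.5, -8.0, -2.7]
gripper_width: 0.0259
```

{"api": "apply_moves", "payload": {
  "motion": [
    {"dp": [0,-1,0],"twist": 0}
  ]
}}

```text
clock: 9.48
tcp_pos: [0.5211, 0.0313, 0.1873]
eef_rot: [0.001, 1.0, -0.028, 0.0]
ft_force: [1.3, -8.3, -3.2]
gripper_width: 0.0256
```

{"api": "apply_moves", "payload": {
  "motion": [
    {"dp": [0,-1,0],"twist": 0}
  ]
}}

```text
clock: 9.6
tcp_pos: [0.5212, 0.032, 0.1873]
eef_rot: [0.001, 1.0, -0.028, 0.001]
ft_force: [2.2, -8.6, -2.8]
gripper_width: 0.0257
```

{"api": "apply_moves", "payload": {
  "motion": [
    {"dp": [0,-1,0],"twist": 0}
  ]
}}

```text
clock: 9.72
tcp_pos: [0.5213, 0.0327, 0.1873]
eef_rot: [0.002, 1.0, -0.029, 0.001]
ft_force: [1.2, -9.5, -2.3]
gripper_width: 0.0257
```

```bash
python3 - <<'E'
from h import *
im=cams.get_image("side")["image"];crop("side",im,260,220,110,80,7,"pics/s6.png")
im=cams.get_image("top")["image"];crop("top",im,200,205,100,72,8,"pics/t6.png")
o=readout.get_obs();print(o["tcp_pos"],o["ft_force"])
E
```

```text
[0.52139814 0.03275386 0.18734899] [ 0.50917929 -8.50154275 -2.32212379]
```

View pics/s6.png

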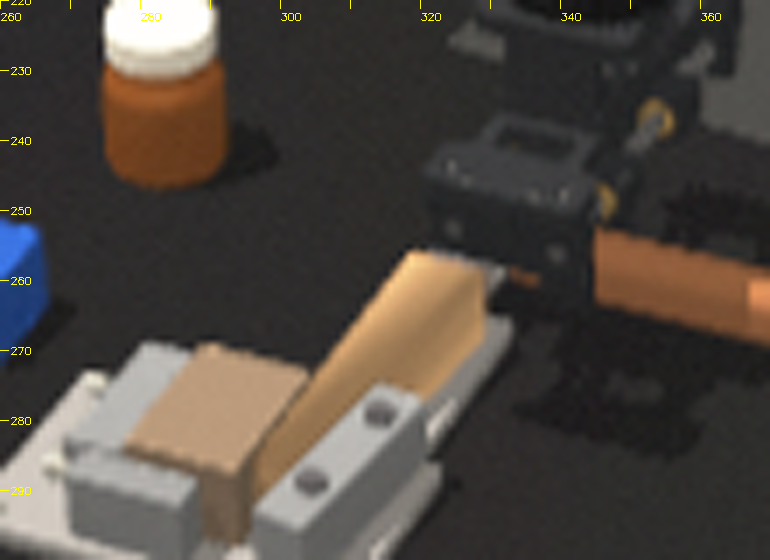

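View pics/t6.png

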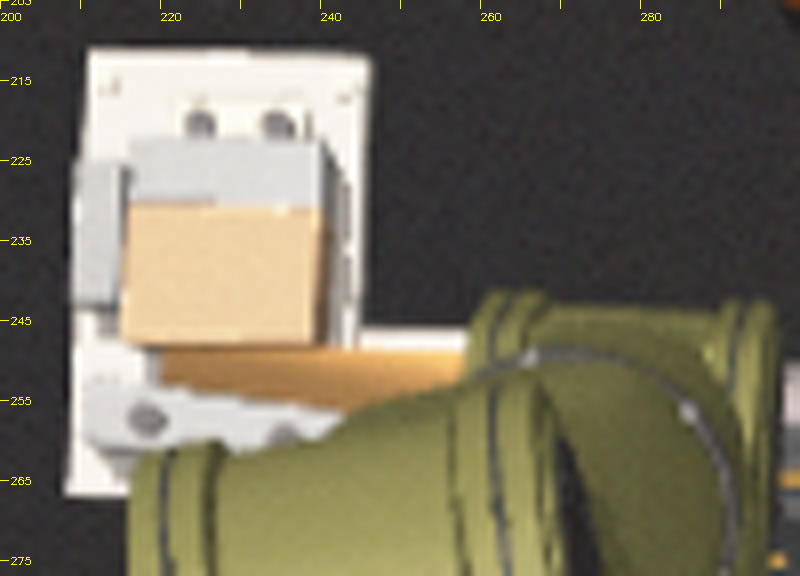

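{"api": "apply_moves", "payload": {
  "motion": [
    {"dp": [0,-1,0],"twist": 0}
  ]
}}

```text
clock: 9.95
tcp_pos: [0.5214, 0.0334, 0.1874]
eef_rot: [0.002, 1.0, -0.029, 0.001]
ft_force: [1.5, -10.3, -2.7]
gripper_width: 0.0259
```

{"api": "apply_moves", "payload": {
  "motion": [
    {"dp": [0,-1,0],"twist": 0}
  ]
}}

```text
clock: 10.07
tcp_pos: [0.5216, 0.0341, 0.1874]
eef_rot: [0.002, 1.0, -0.029, 0.001]
ft_force: [1.6, -10.9, -1.7]
gripper_width: 0.0257
```

{"api": "apply_moves", "payload": {
  "motion": [
    {"dp": [0,-1,0],"twist": 0},
    {"dp": [0,0,0],"twist": 0}
  ]
}}

```text
clock: 10.32
tcp_pos: [0.5216, 0.0349, 0.1874]
eef_rot: [0.002, 1.0, -0.029, 0.001]
ft_force: [1.2, -10.3, -2.4]
gripper_width: 0.0257
```

```bash
python3 - <<'E'
from h import *
im=cams.get_image("side")["image"];crop("side",im,260,220,110,80,7,"pics/s7.png");cv2.imwrite("pics/s7full.png",im[:,:,::-1])
im=cams.get_image("top")["image"];crop("top",im,200,205,100,72,8,"pics/t7.png")
o=readout.get_obs();print(o["tcp_pos"],o["ft_force"])
E
```

```text
[0.52164723 0.03491583 0.1873951 ] [  1.69340982 -11.05780448  -4.1525577 ]
```

View pics/s7.png

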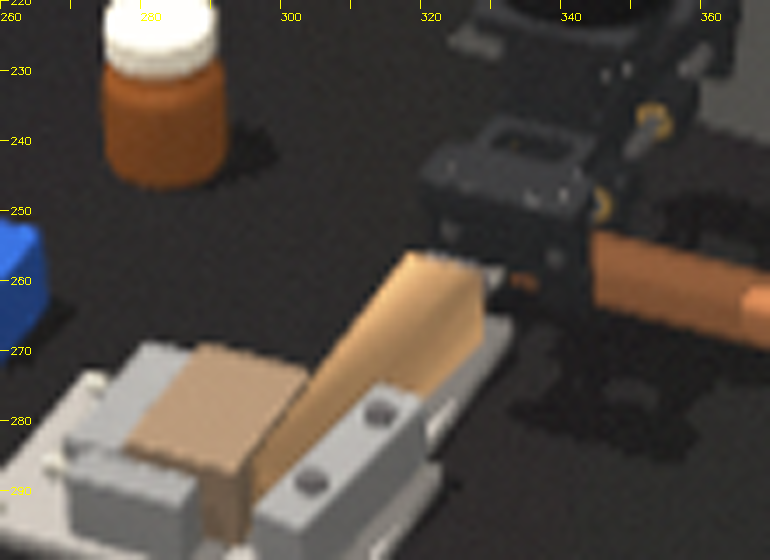

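View pics/t7.png

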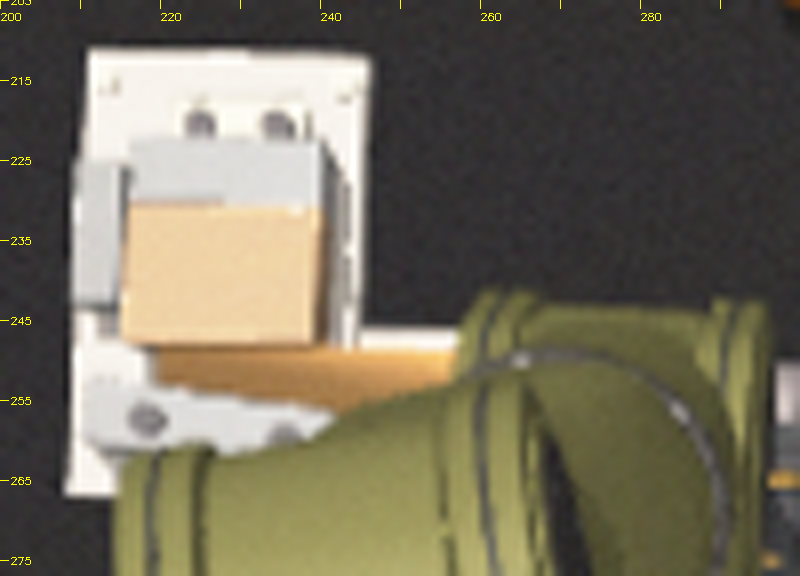

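The wedge tip stayed within about 2 crop px (0.3 px, under 1 mm) while the push rose from 8.5 to 11 N, so it looks tight. I'll end this tap at about 12 N, back off, then tap again to confirm.

{"api": "apply_moves", "payload": {
  "motion": [
    {"dp": [0,-1,0],"twist": 0},
    {"dp": [0,0,0],"twist": 0}
  ]
}}

```text
clock: 10.68
tcp_pos: [0.5217, 0.0355, 0.1874]
eef_rot: [0.002, 1.0, -0.03, 0.001]
ft_force: [0.7, -11.2, -3.3]
gripper_width: 0.0258
```

{"api": "apply_moves", "payload": {
  "motion": [
    {"dp": [0,-0.7,0],"twist": 0},
    {"dp": [0,0,0],"twist": 0}
  ]
}}

```text
clock: 10.92
tcp_pos: [0.5216, 0.0358, 0.1874]
eef_rot: [0.003, 1.0, -0.03, 0.001]
ft_force: [1.6, -12.7, -1.3]
gripper_width: 0.0254
```

Now I'll retract about 25 mm and look at the butt and how the mallet sits in the grip.

{"api": "apply_moves", "payload": {
  "motion": [
    {"dp": [0,3,0],"twist": 0},
    {"dp": [0,5,0],"twist": 0},
    {"dp": [0,8,0],"twist": 0},
    {"dp": [0,8,0],"twist": 0},
    {"dp": [0,5,0],"twist": 0},
    {"dp": [0,0,0],"twist": 0}
  ]
}}

```text
clock: 11.68
tcp_pos: [0.5196, 0.0101, 0.1872]
eef_rot: [0.0, 1.0, -0.027, -0.0]
ft_force: [0.9, -0.6, -2.3]
gripper_width: 0.0256
```

```bash
python3 - <<'E'
from h import *
im=cams.get_image("side")["image"];crop("side",im,260,220,110,80,7,"pics/s8.png")
im=cams.get_image("top")["image"];crop("top",im,200,205,130,100,6,"pics/t8.png")
o=readout.get_obs();print(o["tcp_pos"],o["ft_force"],o["eef_rot"])
P=np.array(o["tcp_pos"]);cx=np.array([.9986,-.0532,0]);cy=np.array([.0532,.9986,0])
print(w2p("side",P+.045*cx+.04*cy-[0,0,.1554]),w2p("side",P-.128*cx-[0,0,.1554]))
E
```

```text
[0.51971897 0.01077853 0.18719502] [ 0.50787832  0.02240474 -1.39080838] [-1.75888469e-04  9.99641531e-01 -2.67727155e-02 -1.19880728e-06]
[326.62500153 257.16837073] [386.03025637 263.23135765]
```

View pics/s8.png

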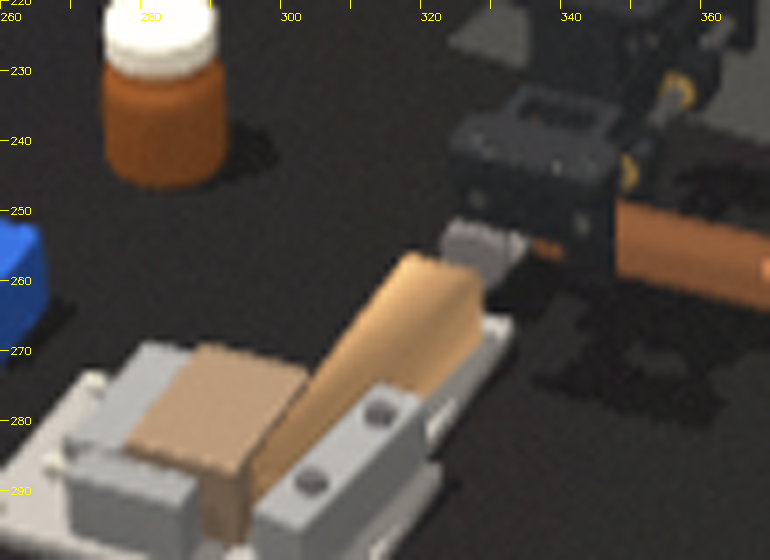

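View pics/t8.png

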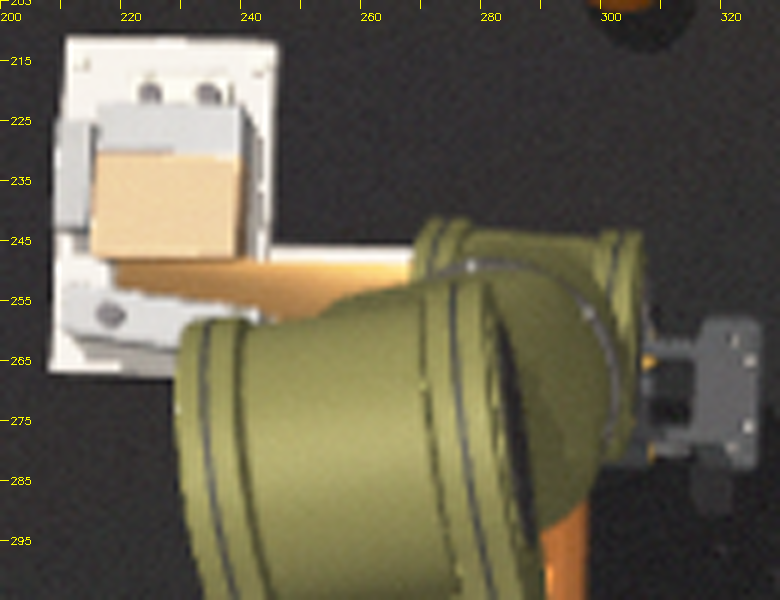

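The mallet still sits straight, with its face near (327,256). The wedge tip is at 219.2 px. Now the second, confirming tap.

{"api": "apply_moves", "payload": {
  "motion": [
    {"dp": [0,-2,0],"twist": 0},
    {"dp": [0,-3.5,0],"twist": 0},
    {"dp": [0,-3.5,0],"twist": 0},
    {"dp": [0,-3.5,0],"twist": 0},
    {"dp": [0,-3,0],"twist": 0}
  ]
}}

```text
clock: 12.4
tcp_pos: [0.5205, 0.0264, 0.1872]
eef_rot: [0.0, 1.0, -0.027, 0.0]
ft_force: [0.8, -0.3, -1.8]
gripper_width: 0.0254
```

{"api": "apply_moves", "payload": {
  "motion": [
    {"dp": [0,-2,0],"twist": 0}
  ]
}}

```text
clock: 12.52
tcp_pos: [0.5206, 0.0283, 0.1872]
eef_rot: [0.0, 1.0, -0.027, 0.0]
ft_force: [0.4, 0.2, -2.0]
gripper_width: 0.0263
```

{"api": "apply_moves", "payload": {
  "motion": [
    {"dp": [0,-2,0],"twist": 0}
  ]
}}

```text
clock: 12.65
tcp_pos: [0.5207, 0.0301, 0.1872]
eef_rot: [0.0, 1.0, -0.027, 0.0]
ft_force: [0.3, -0.5, -2.8]
gripper_width: 0.0258
```

{"api": "apply_moves", "payload": {
  "motion": [
    {"dp": [0,-2,0],"twist": 0}
  ]
}}

```text
clock: 12.78
tcp_pos: [0.5209, 0.0321, 0.1872]
eef_rot: [0.0, 1.0, -0.027, 0.0]
ft_force: [-0.2, 0.8, -2.3]
gripper_width: 0.0258
```

{"api": "apply_moves", "payload": {
  "motion": [
    {"dp": [0,-1.5,0],"twist": 0}
  ]
}}

```text
clock: 12.9
tcp_pos: [0.5209, 0.0337, 0.1872]
eef_rot: [0.0, 1.0, -0.027, 0.0]
ft_force: [-0.8, -0.1, -3.2]
gripper_width: 0.0257
```

{"api": "apply_moves", "payload": {
  "motion": [
    {"dp": [0,-1.5,0],"twist": 0}
  ]
}}

```text
clock: 13.02
tcp_pos: [0.5209, 0.0344, 0.1872]
eef_rot: [0.001, 1.0, -0.027, -0.0]
ft_force: [0.1, -2.5, -2.7]
gripper_width: 0.0257
```

{"api": "apply_moves", "payload": {
  "motion": [
    {"dp": [0,-1.5,0],"twist": 0}
  ]
}}

```text
clock: 13.15
tcp_pos: [0.5208, 0.035, 0.1872]
eef_rot: [0.001, 1.0, -0.028, -0.0]
ft_force: [-1.5, -6.0, -2.0]
gripper_width: 0.026
```

{"api": "apply_moves", "payload": {
  "motion": [
    {"dp": [0,-1.3,0],"twist": 0}
  ]
}}

```text
clock: 13.28
tcp_pos: [0.5208, 0.0354, 0.1873]
eef_rot: [0.002, 1.0, -0.029, -0.0]
ft_force: [-1.3, -7.4, -1.3]
gripper_width: 0.026
```

{"api": "apply_moves", "payload": {
  "motion": [
    {"dp": [0,-1,0],"twist": 0}
  ]
}}

```text
clock: 13.4
tcp_pos: [0.5208, 0.0357, 0.1873]
eef_rot: [0.002, 1.0, -0.029, -0.0]
ft_force: [-1.3, -8.2, -1.4]
gripper_width: 0.0254
```

{"api": "apply_moves", "payload": {
  "motion": [
    {"dp": [0,-1,0],"twist": 0},
    {"dp": [0,0,0],"twist": 0}
  ]
}}

```text
clock: 13.65
tcp_pos: [0.5207, 0.0359, 0.1873]
eef_rot: [0.003, 1.0, -0.03, -0.0]
ft_force: [-0.7, -10.2, -1.2]
gripper_width: 0.0255
```

{"api": "apply_moves", "payload": {
  "motion": [
    {"dp": [0,-1,0],"twist": 0},
    {"dp": [0,0,0],"twist": 0}
  ]
}}

```text
clock: 13.9
tcp_pos: [0.5207, 0.0362, 0.1873]
eef_rot: [0.003, 1.0, -0.03, -0.001]
ft_force: [-2.1, -10.9, 0.0]
gripper_width: 0.0262
```

{"api": "apply_moves", "payload": {
  "motion": [
    {"dp": [0,-1.2,0],"twist": 0},
    {"dp": [0,0,0],"twist": 0}
  ]
}}

```text
clock: 14.15
tcp_pos: [0.5206, 0.0366, 0.1874]
eef_rot: [0.004, 1.0, -0.031, -0.001]
ft_force: [-1.5, -12.9, 0.3]
gripper_width: 0.0256
```

```bash
python3 - <<'E'
from h import *
im=cams.get_image("side")["image"];crop("side",im,260,220,110,80,7,"pics/s9.png")
im=cams.get_image("top")["image"];crop("top",im,200,205,100,72,8,"pics/t9.png")
o=readout.get_obs();print(o["tcp_pos"],o["ft_force"])
E
```

```text
[0.52063693 0.03656556 0.18737078] [ -2.1991459  -12.02432765  -0.27043986]
```

View pics/s9.png

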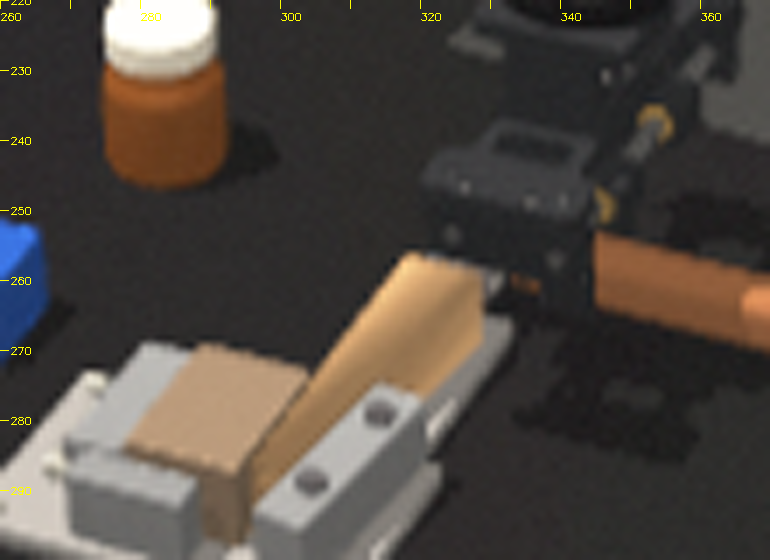

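View pics/t9.png

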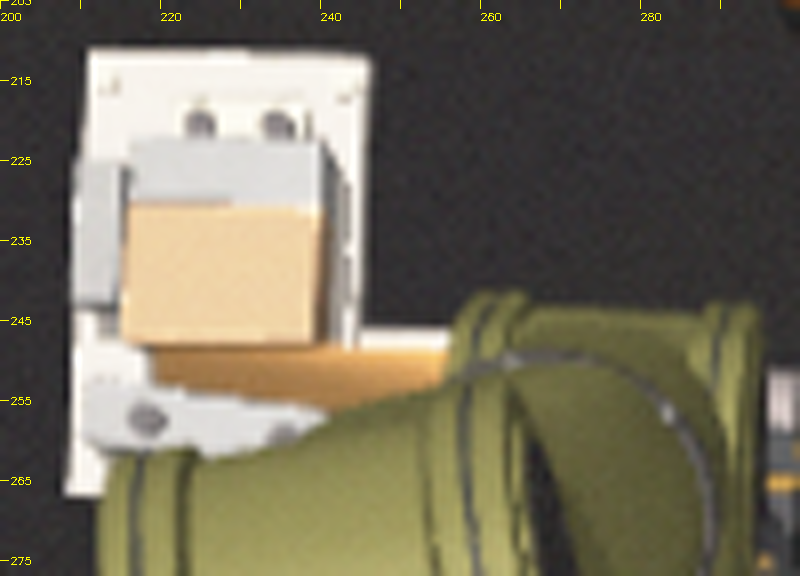

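In the second tap the push reached 12.9 N, and the TCP ended 0.8 mm beyond the first tap's end. The butt in the side view stays at (329,265) and the tip moved at most about 0.4 px. The wedge is tight, so I'll stop driving, retract and lift.

{"api": "apply_moves", "payload": {
  "motion": [
    {"dp": [0,3,0],"twist": 0},
    {"dp": [0,6,0],"twist": 0},
    {"dp": [0,10,0],"twist": 0},
    {"dp": [0,10,0],"twist": 0},
    {"dp": [0,6,-4],"twist": 0},
    {"dp": [0,3,-10],"twist": 0},
    {"dp": [0,0,-15],"twist": 0},
    {"dp": [0,0,-8],"twist": 0},
    {"dp": [0,0,0],"twist": 0}
  ]
}}

```text
clock: 15.38
tcp_pos: [0.5197, 0.0045, 0.2252]
eef_rot: [-0.0, 1.0, -0.027, 0.001]
ft_force: [0.1, 0.5, -2.3]
gripper_width: 0.0257
```

```bash
python3 - <<'E'
from h import *
im=cams.get_image("side")["image"];crop("side",im,260,200,130,95,6,"pics/s10.png")
im=cams.get_image("top")["image"];crop("top",im,200,205,100,72,8,"pics/t10.png")
o=readout.get_obs();print(o["tcp_pos"],o["ft_force"],o["eef_rot"])
E
```

```text
[0.51933326 0.00441119 0.22431906] [ 0.7208073  -0.17310707 -2.73054874] [-6.40294540e-05  9.99646586e-01 -2.65836858e-02  8.47793855e-05]
```

View pics/s10.png

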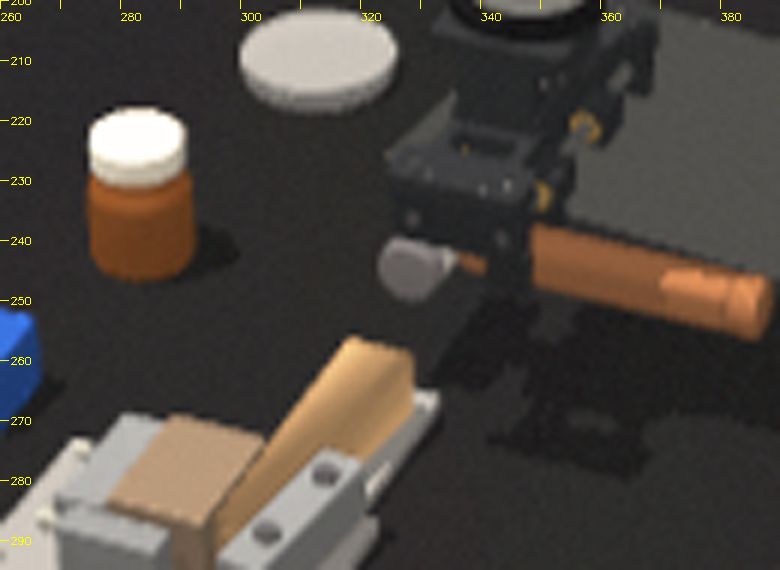

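View pics/t10.png

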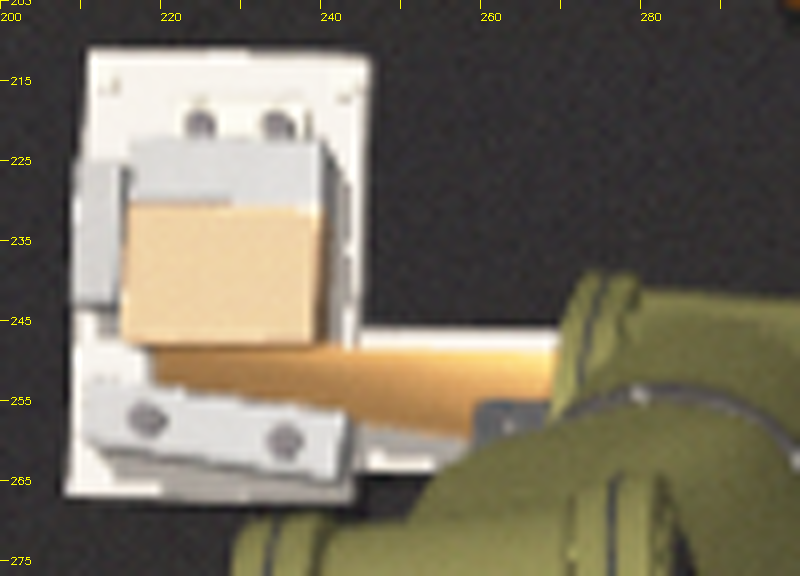

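The wedge sits tight with its tip at 219 px and no gap to the stone or the stop. The mallet is level in the grip, with its face at (327,245). I'll carry it back to the mat.

{"api": "apply_moves", "payload": {
  "motion": [
    {"dp": [0,10,0],"twist": 0},
    {"dp": [0.5,22,0],"twist": 0},
    {"dp": [0.5,33,0],"twist": 0},
    {"dp": [0.5,38,0],"twist": 0},
    {"dp": [0.5,38,0],"twist": 0},
    {"dp": [0.5,38,0],"twist": 0},
    {"dp": [0.5,33,0],"twist": 0},
    {"dp": [0.5,22,5],"twist": 0},
    {"dp": [0.5,10.5,10],"twist": 0},
    {"dp": [0,5,12],"twist": 0},
    {"dp": [0,0,10],"twist": 0},
    {"dp": [0,0,5],"twist": 0},
    {"dp": [0,0,0],"twist": 0}
  ]
}}

```text
clock: 17.1
tcp_pos: [0.51, -0.2444, 0.1817]
eef_rot: [-0.0, 1.0, -0.026, -0.0]
ft_force: [-0.6, -0.4, -2.2]
gripper_width: 0.0255
```

```bash
python3 - <<'E'
from h import *
im=cams.get_image("side")["image"];crop("side",im,320,150,130,95,6,"pics/s11.png")
o=readout.get_obs();print(o["tcp_pos"],o["ft_force"],o["moment"])
E
```

```text
[ 0.51011481 -0.24465159  0.18211685] [ 0.55011755 -0.16899564 -2.7997952 ] [ 0.02364353 -0.03151875  0.04809936]
```

View pics/s11.png

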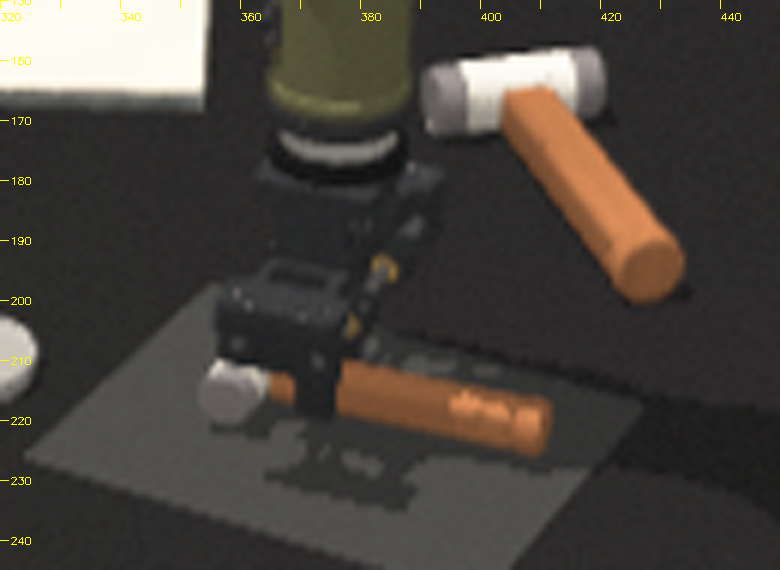

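The mallet hovers level over the mat, with the head at (358,215) and the knob at (410,221), about 6 mm up. I'll lower it to contact.

{"api": "apply_moves", "payload": {
  "motion": [
    {"dp": [0,0,3],"twist": 0},
    {"dp": [0,0,2],"twist": 0},
    {"dp": [0,0,1],"twist": 0},
    {"dp": [0,0,0],"twist": 0}
  ]
}}

```text
clock: 17.65
tcp_pos: [0.5099, -0.2453, 0.1762]
eef_rot: [0.0, 1.0, -0.027, -0.0]
ft_force: [-0.4, 0.2, -2.2]
gripper_width: 0.026
```

{"api": "apply_moves", "payload": {
  "motion": [
    {"dp": [0,0,0.8],"twist": 0},
    {"dp": [0,0,0],"twist": 0}
  ]
}}

```text
clock: 17.9
tcp_pos: [0.51, -0.2453, 0.1755]
eef_rot: [0.0, 1.0, -0.027, 0.0]
ft_force: [0.4, -1.2, -2.0]
gripper_width: 0.0257
```

{"api": "apply_moves", "payload": {
  "motion": [
    {"dp": [0,0,0.6],"twist": 0},
    {"dp": [0,0,0],"twist": 0}
  ]
}}

```text
clock: 18.15
tcp_pos: [0.51, -0.2453, 0.1754]
eef_rot: [0.0, 1.0, -0.027, 0.0]
ft_force: [-2.3, 1.2, 4.5]
gripper_width: 0.0255
```

{"api": "apply_moves", "payload": {
  "motion": [
    {"dp": [0,0,0],"twist": 0},
    {"dp": [0,0,0],"twist": 0},
    {"dp": [0,0,0],"twist": 0},
    {"dp": [0,0,0],"twist": 0},
    {"dp": [0,0,0],"twist": 0}
  ],
  "claw": 60
}}

```text
clock: 18.77
tcp_pos: [0.5099, -0.2453, 0.1748]
eef_rot: [0.0, 1.0, -0.027, -0.0]
ft_force: [0.6, -0.3, 0.5]
gripper_width: 0.0676
```

{"api": "apply_moves", "payload": {
  "motion": [
    {"dp": [0,0,-8],"twist": 0},
    {"dp": [0,0,-15],"twist": 0},
    {"dp": [0,0,-30],"twist": 0},
    {"dp": [0,0,-40],"twist": 0},
    {"dp": [0,0,-40],"twist": 0},
    {"dp": [-20,20,-20],"twist": 0},
    {"dp": [-40,40,0],"twist": 0},
    {"dp": [-40,40,0],"twist": 0},
    {"dp": [-30,40,0],"twist": 0},
    {"dp": [-10,40,0],"twist": 0},
    {"dp": [0,20,0],"twist": 0},
    {"dp": [0,0,0],"twist": 0}
  ]
}}

```text
clock: 20.27
tcp_pos: [0.3585, -0.4388, 0.3288]
eef_rot: [0.001, 1.0, -0.028, 0.0]
ft_force: [-0.6, 0.9, -0.6]
gripper_width: 0.0673
```

```bash
python3 - <<'E'
from h import *
im=cams.get_image("side")["image"];cv2.imwrite("pics/s12.png",im[:,:,::-1])
im=cams.get_image("top")["image"];cv2.imwrite("pics/t12.png",im[:,:,::-1]);crop("top",im,200,205,100,72,8,"pics/t12c.png")
o=readout.get_obs();print(o["clock"],o["tcp_pos"],o["ft_force"])
E
```

```text
20.375 [ 0.3596462  -0.43641063  0.3283278 ] [0.4862721  1.10907011 0.11179787]
```

View pics/s12.png

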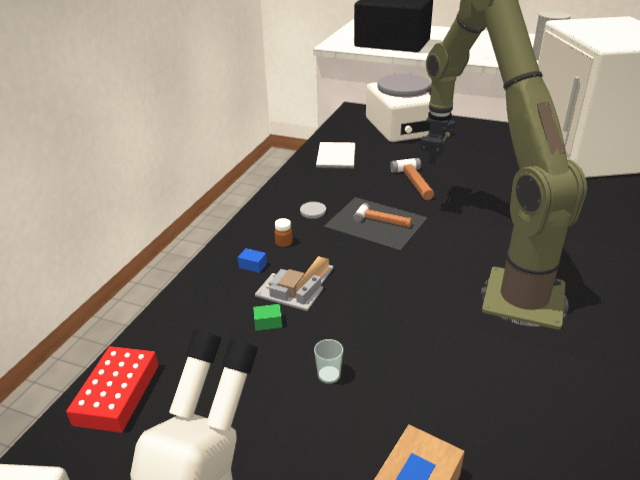

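View pics/t12.png

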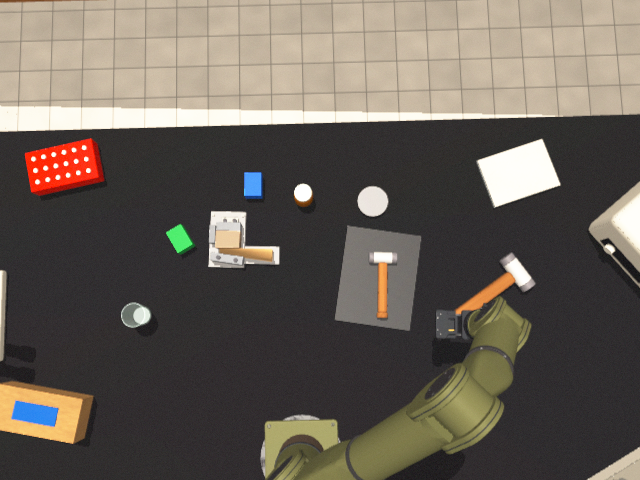

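View pics/t12c.png

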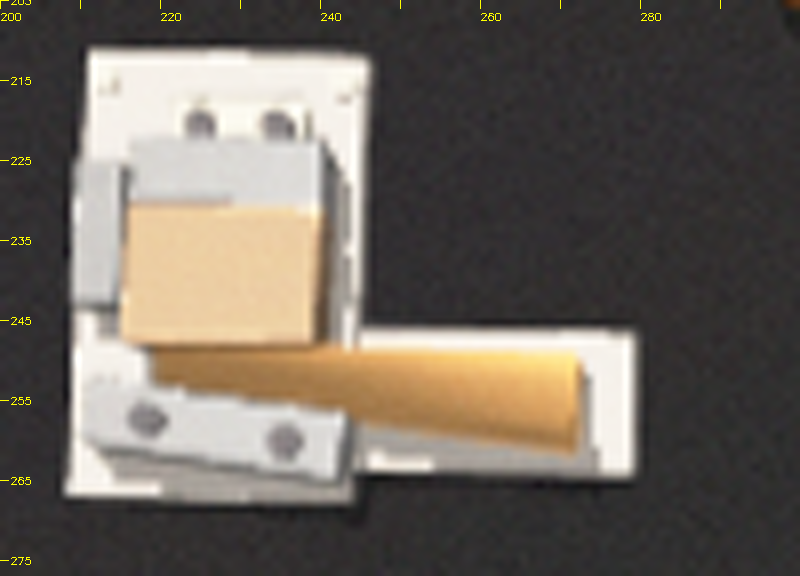

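The final views show the mallet flat on the mat (top view: head (383,258), knob (383,316)), the gripper clear and holding nothing, and the wedge butt at 272.5 px, about 31 mm in. The jar, dish and beaker are at their starting pixels. I'll hand the job in.

```bash
python3 - <<'E'
from plant import workorder
print(workorder.finish_job())
E
```

```text
the job is handed in; nothing more can be done
None
```

I drove the wedge with the small mallet until it was tight, laid the mallet flat back on the mat and handed the job in at about 20 s of the 61 s. No verdict is reported.

- **Wedge:** It slid loose at about 3–5 N, then stopped at about 31 mm in, which puts the butt at about y −82 mm in the clamp frame. The first tap ended at 12.7 N. A second tap ended at 12.9 N and gained less than 1 mm, so I stopped there.
- **Squeeze not measured:** I can only infer it. From the stated 0.7–1.4 ratio and a push of about 12.9 N, it should be roughly 9–18 N, which is above 6 N and below the 25 N cracking limit.
- **Mallet:** It lies flat near the middle of the mat, released at about (0.51, −0.245) m, with the gripper open and clear.
- **Other objects:** The jar, dish and beaker are at their starting pixels, and the look-alikes and the larger mallet look unmoved in the last pictures. At no time did the gripper come near the wedge or the stone.
- **One disagreement:** During the first tap the tool moved about 2 mm more than the wedge did, and contact in the second tap began about 3 mm later than expected. I put this down to the handle turning slightly in the pads. It does not change the result.

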